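# Empty the bench balance for zeroing

### The arm

A 6-joint arm with a two-finger parallel gripper is mounted at the origin on the work surface. World frame = base frame: x ahead of the robot, y to its left, z up, the work surface at z = 0. Lengths are in m, angles in rad, forces in N, time in s.
With the tool pointing down it reaches from about 0.375 to 0.9 m from the base axis. Payload 3.1 kg.
Tool frame: the origin (TCP) lies between the finger pads; the fingertips stand 14 mm ahead of it and the grasp point (between the pads) lies 5 mm behind it; z points along the fingers, y is the line along which they close (so a half turn about z gives the same grasp; the last joint's range is limited). The gripper opens to 85 mm and grips with 20 to 120 N. Pads are 22 mm wide; open, the fingers measure 114 mm over their backs; the gripper's body (76 mm by 85 mm) begins 54 mm behind the grasp point. The pads swing forward as they close: fully open they stand 13 mm farther back than shut.
Start: joints at [1.008, 0.527, 1.433, -0, 1.181, -0.178], TCP at [0.235, 0.579, 0.245] pointing down, gripper open.
Joint ranges: [-3.08, 3.08], [-0.75, 2.2], [0.22, 2.44], [-1.43, 4.57], [0, 2.65], [-2.85, 2.85]. Speed limits (rad/s): [2.79, 2.79, 3.14, 3.14, 3.14, 3.14].

### API

Orientations are given as [roll, pitch, yaw] about the fixed x, y, z axes, in that order (R = Rz(yaw) Ry(pitch) Rx(roll)).
In Python, from workcell import * gives the robot as it stands.
- The arm moves only by the tool jog_arm, never from a script. Its argument "targets" is a list of rows, each a list of 7 numbers: the shift along the world's x, y, z in cm, then the turn, a rotation vector about the world's x, y, z in degrees, then the opening, from 0 (shut) to 1 (fully open). A call has 1 to 5 rows; each row is the pose to reach, as a shift and turn from the pose commanded when the call began; what a row does not reach only later rows make up. A row lasts 1/8 s, in which the tool goes at most 62.5 mm and 10.7 degrees, less where a joint would pass 70% of its speed; a pose out of reach is approached as far as the arm can. A call with a gripper value outside its range is refused whole. The fingers move at their own pace and stop on an object; "newtons" is the grip in N (left out, the last holds). Time passes only in rows, so rows that repeat a pose let the fingers close. It gives the time, the measured TCP pose, the force, the opening and the grip force at its end, in the units of the state.
- get_obs(): the state, without advancing time (a new reading comes with each control period).
- grab_frame(name): name is "scene" or "top" or "wrist"; returns the picture (420x560x3 uint8, blue, green, red); there is no depth.
- camera_params(name): a dict with "intrinsics" (3x3 intrinsics, pixels), "xyz" and "rotation" of the camera in the world. Camera axes: x right, y down, z forward; pixel columns grow to the right and rows downward; lengths in m; the calibration is good to about 2 mm. The wrist camera is an equidistant fisheye: a pixel r from the principal point sees the ray r / f radians off the axis. A picture is of the moment at which its call begins: read the wrist's pose just before it. camera_params takes no time and is no camera call; for the wrist camera it gives the pose at the moment of the call.
- finish_job(): hands the job in; it is judged then, once.
The state is a dict: "time": time; "joints": joint angles; "qd": joint speeds; "joint_efforts": joint torques, N m; "ee_pos": TCP position; "orientation": TCP orientation; "ft_force": force on the tool from outside, world axes, zero at the start; "torque": the same for the moment, N m; "gripper_width": finger opening in m; "finger_force": force on a finger pad.
Only numpy, scipy, OpenCV 4.12 (cv2) and the standard library are available. Lean on these libraries where they do the work, as an engineer would, in place of code of your own. Each camera call takes 0.05 s, during which the arm holds its last target. There are 200 camera calls.

### The job

The balance has to be zeroed with nothing on its pan: with the red-handled brush, not the gripper itself, sweep the four steel offcuts off the pan's open side into the blue scrap tray, and put the brush back down on the bench. Then take the yellow caddy by its handle, lift it at least 5 cm clear of the pan without spilling or tipping its two beakers, and finish while still holding it in the air, level and still. Leave the jar, the brown bottle and the brass weight alone.

Things in the scene. Friction and masses are not known exactly. Their poses are not given: they have to be found in the camera images.
- balance: white bench balance, fixed. Origin on the bench under the pan's centre, z up. Steel pan 230 (x) by 330 mm (y), flat floor 50 mm above the bench; rims 5 mm thick, 12 mm high above the floor on its -x, +x and +y edges; the -y edge (y = -165 mm) is open. Caddy on the +y part; offcuts in the -y half (y below -30 mm), over 60 mm of bare pan between. A 35 mm high display juts out on the bench at -x
- scrap_tray: blue open tray fixed on the bench at the balance's open edge, same yaw: 250 mm (x) by 160 mm (y), 38 mm high, walls 4 mm; origin under its centre, at y = -220 mm in the balance's frame. Its near wall reaches 25 mm under the pan's edge, so pieces pushed over the edge drop straight in
- brush: hand brush standing on its bristles, loose, about 160 g, 110 mm high. Origin at the centre of the bristles' underside, z up. Bristles (rigid) 120 mm along x, 30 mm along y (it sweeps along y), 36 mm high; above them a wooden back 126 by 34 mm up to 54 mm; then an upright red handle 70 mm along x, 18 mm thick along y, from 54 to 110 mm high
- brush_grip (a point): point in the middle of the brush's red handle, 90 mm above the bristles' underside; pinch the handle here from above across its 18 mm thickness (brush y). Same axes as the brush.
- caddy: yellow caddy, loose, 180 to 290 g, standing on the pan. Origin at the centre of its underside, z up. Tray 150 mm (x) by 76 mm (y), 28 mm high, 4 mm walls and floor; in the middle an upright handle plate 12 mm thick along x, 60 mm wide along y, its top 120 mm above the underside. A beaker stands on either side of the plate
- caddy_grip (a point): point in the handle plate on its middle, 105 mm above the caddy's underside (15 mm below the plate's top); pinch the plate here from above across its 12 mm thickness (caddy x). Same axes as the caddy.
- beaker_a: whitish open beaker, 56 mm across, 62 mm high, 40 to 90 g, standing loose in the caddy on its -x side; origin at the centre of its underside
- beaker_b: whitish open beaker, 56 mm across, 62 mm high, 40 to 90 g, standing loose in the caddy on its +x side; origin at the centre of its underside
- scrap_a: a loose rust-brown steel block 24 x 18 x 16 mm, about 45 g, lying on the pan at the start; origin at the centre of its underside as first laid (it may roll over when it falls)
- scrap_b: a loose dark hexagonal steel offcut 22 mm across the flats, 15 mm high, about 45 g, lying on the pan at the start; origin at the centre of its underside as first laid (it may roll over when it falls)
- scrap_c: a loose rust-brown steel block 20 x 20 x 18 mm, about 45 g, lying on the pan at the start; origin at the centre of its underside as first laid (it may roll over when it falls)
- scrap_d: a loose dark L-shaped steel offcut 24 x 22 mm, 14 mm high, about 45 g, lying on the pan at the start; origin at the centre of its underside as first laid (it may roll over when it falls)
- jar: glass jar with white cap, 60 mm across, 70 mm high, standing loose on the bench beside the brush, to be left alone; origin under its centre
- reagent: brown reagent bottle with blue cap, 68 mm across, 150 mm high, standing on the bench beyond the balance, to be left alone; origin under its centre
- weight: brass calibration weight with knob, 48 mm across, 68 mm high, standing on the bench beyond the balance, to be left alone; origin under its centre

How it is judged:
On the way, in this order (a step that is already met when the one before it is completed fails the run):
1. the brush is picked up (contact force between brush and the fingers above 1 N and height (world z) of brush above 0.02 m), for 0.2 s.
2. all four offcuts lie in the scrap tray, with the brush still in the hand and the caddy still standing on the pan (x of scrap_a in the frame of scrap_tray between -0.125 and 0.125 m and y of scrap_a in the frame of scrap_tray between -0.08 and 0.08 m and height (world z) of each of scrap_a, scrap_b, scrap_c, scrap_d below 0.042 m and contact force between each of scrap_a, scrap_b, scrap_c, scrap_d and balance below 0.05 N and x of scrap_b in the frame of scrap_tray between -0.125 and 0.125 m and y of scrap_b in the frame of scrap_tray between -0.08 and 0.08 m and x of scrap_c in the frame of scrap_tray between -0.125 and 0.125 m and y of scrap_c in the frame of scrap_tray between -0.08 and 0.08 m and x of scrap_d in the frame of scrap_tray between -0.125 and 0.125 m and y of scrap_d in the frame of scrap_tray between -0.08 and 0.08 m and height (world z) of caddy below 0.07 m and contact force between brush and the fingers above 1 N), for 0.1 s.
3. the brush is back on the bench, released (height (world z) of brush below 0.04 m and contact force between brush and the fingers below 0.02 N and contact force between brush and balance below 0.05 N and contact force between brush and scrap_tray below 0.05 N), for 0.2 s.
4. the caddy is lifted clear of the pan in the gripper (height (world z) of caddy above 0.1 m and contact force between caddy and the fingers above 1 N and contact force between caddy and balance below 0.02 N), for 0.2 s.
At the end, for the whole second after the job is handed in: the gripper holds the caddy, nothing else touching it, its underside 50 mm or more above the pan floor, tilted under 0.09 rad, still (20 mm/s, 0.15 rad/s), both beakers in it; all offcuts in the scrap tray; the brush released on the bench; brush and bystanders off balance and tray (all of step 3 and all of step 4 and angle between caddy's own z axis and vertical below 0.09 rad and linear speed of caddy below 0.02 m/s and angular speed of caddy below 0.15 rad/s and z of beaker_a in the frame of caddy between -0.005 and 0.015 m and angle between each of beaker_a, beaker_b's own z axis and vertical below 0.2 rad and horizontal distance between each of beaker_a, beaker_b and caddy below 0.06 m and z of beaker_b in the frame of caddy between -0.005 and 0.015 m and x of scrap_a in the frame of scrap_tray between -0.125 and 0.125 m and y of scrap_a in the frame of scrap_tray between -0.08 and 0.08 m and height (world z) of each of scrap_a, scrap_b, scrap_c, scrap_d below 0.042 m and contact force between each of scrap_a, scrap_b, scrap_c, scrap_d, jar, reagent, weight and balance below 0.05 N and x of scrap_b in the frame of scrap_tray between -0.125 and 0.125 m and y of scrap_b in the frame of scrap_tray between -0.08 and 0.08 m and x of scrap_c in the frame of scrap_tray between -0.125 and 0.125 m and y of scrap_c in the frame of scrap_tray between -0.08 and 0.08 m and x of scrap_d in the frame of scrap_tray between -0.125 and 0.125 m and y of scrap_d in the frame of scrap_tray between -0.08 and 0.08 m and height (world z) of brush above -0.02 m and contact force between brush and the arm below 0.02 N and contact force between each of jar, reagent, weight and scrap_tray below 0.05 N and contact force between caddy and brush below 0.02 N and contact force between caddy and scrap_tray below 0.02 N and contact force between caddy and jar below 0.02 N and contact force between caddy and reagent below 0.02 N and contact force between caddy and weight below 0.02 N); the arm keeps its last pose, push and grip.
It fails at once if the jar is shoved more than 40 mm or knocked over (distance of jar from where it was at the start of the episode above 0.04 m or angle between jar's own z axis and vertical above 0.4 rad).
It fails at once if the reagent is shoved more than 40 mm or knocked over (distance of reagent from where it was at the start of the episode above 0.04 m or angle between reagent's own z axis and vertical above 0.4 rad).
It fails at once if the weight is shoved more than 40 mm or knocked over (distance of weight from where it was at the start of the episode above 0.04 m or angle between weight's own z axis and vertical above 0.4 rad).
It fails at once if an offcut is handled with the gripper instead of the brush (contact force between any of scrap_a, scrap_b, scrap_c, scrap_d and the fingers above 0.5 N).
It fails at once if the caddy is tipped more than 0.35 rad (angle between caddy's own z axis and vertical above 0.35 rad).
It also fails if it takes over 64 s, if anything falls off the work surface, if the arm or the gripper's body presses on something with over 40 N, if the wrist force passes 120 N, or if a joint passes its speed limit or range.

## Working session

There is one attempt and no reset: what is moved stays moved. The work goes in short steps, Python scripts to look and compute and a tool call to move; the robot and the scene stay as the last step left them, time stands still between calls to the robot, and variables do not carry over. Pictures are saved under pics/ and viewed, at most 10 in all, crops included, and the job is handed in when it is done.

Besides the shell and the picture viewer there is one more tool, called as name([rows], argument=value, ...), one row to a line, values as JSON. jog_arm: Moves the arm, as the interface text tells. Its arguments: {"type":"object","properties":{"targets":{"type":"array"},"newtons":{"type":"number"}},"required":["targets"]}

```bash
mkdir -p pics; ls
python3 - <<'E'
from workcell import *
import cv2,numpy as np
o=get_obs();print(o)
for n in("top","scene"):
    p=camera_params(n);print(n,p)
    cv2.imwrite(f"pics/{n}1.png",cv2.resize(grab_frame(n),(800,600),interpolation=cv2.INTER_CUBIC))
E
```

```text
pics
{'time': 0.0, 'joints': array([ 1.00750266e+00,  5.28464631e-01,  1.43394940e+00,  1.47001100e-05,
        1.18139983e+00, -1.78496418e-01]), 'qd': array([-0.00014542, -0.00081967,  0.00173171, -0.00161577, -0.00148628,
       -0.0013396 ]), 'joint_efforts': array([-1.13003585e-03, -4.42358601e+01, -1.78020608e+01, -2.90773896e-04,
        8.71114869e-03,  1.50406186e-05]), 'ee_pos': array([0.23418858, 0.57869967, 0.24431956]), 'orientation': array([-3.13940915e+00, -4.07746711e-04,  2.75678937e+00]), 'ft_force': array([-0.19210441,  0.06636048, -0.18038185]), 'torque': array([ 0.00925913, -0.01843084,  0.02084399]), 'finger_force': 0.0, 'gripper_width': 0.08507055946720643}
top {'intrinsics': array([[417.33920771,   0.        , 273.14212193],
       [  0.        , 417.33920771, 214.16086551],
       [  0.        ,   0.        ,   1.        ]]), 'xyz': array([0.44052393, 0.07739624, 0.94747258]), 'rotation': array([-2.9572753 ,  0.01358673, -1.57525516])}
scene {'intrinsics': array([[511.957365  ,   0.        , 282.55294812],
       [  0.        , 511.957365  , 204.32840236],
       [  0.        ,   0.        ,   1.        ]]), 'xyz': array([ 1.09634257, -0.3295957 ,  1.12195087]), 'rotation': array([-2.5942426 ,  0.00353818,  0.86478102])}
```

View pics/top1.png

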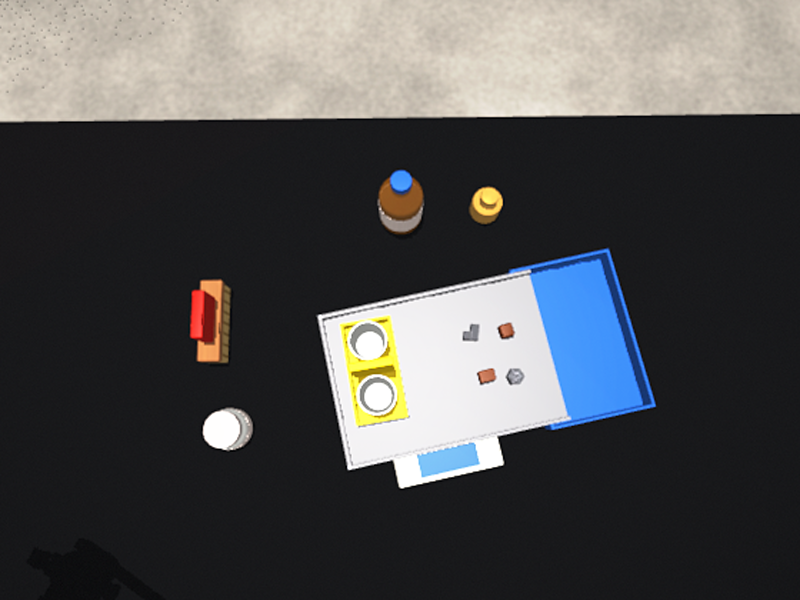

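View pics/scene1.png

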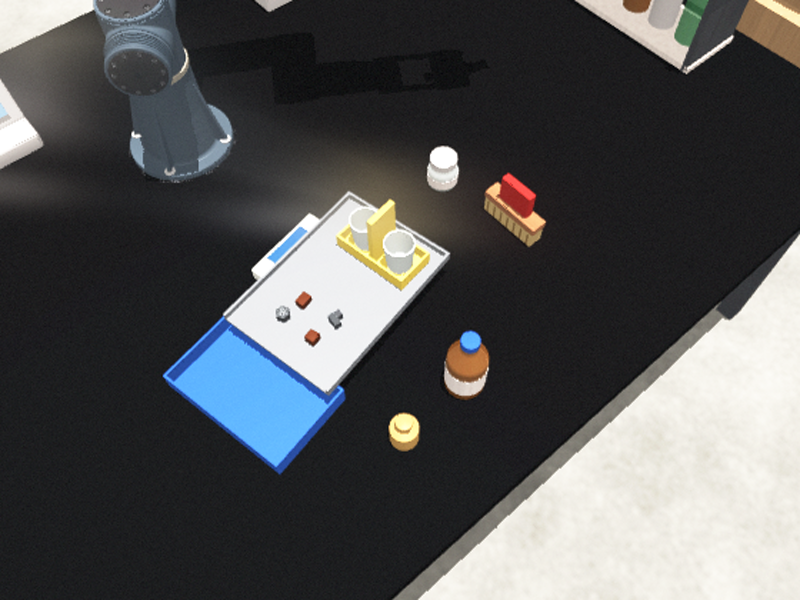

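The top view shows the brush at about (212,320), the jar at (227,429), the caddy at (375,370), the offcuts at (471,332), (506,331), (486,377) and (515,377), and the tray on the right. The scene view shows the same layout. I'll enlarge two crops of the top view.

Run:
```python
import cv2
from workcell import *
im=grab_frame("top");cv2.imwrite("pics/top_raw.png",im)
for n,x,y in(("cropL",130,190),("cropR",300,170)):
    c=cv2.resize(im[y:y+120,x:x+160],(800,600),interpolation=cv2.INTER_CUBIC);cv2.imwrite(f"pics/{n}.png",c)
```

```text
(no output)
```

View pics/cropL.png

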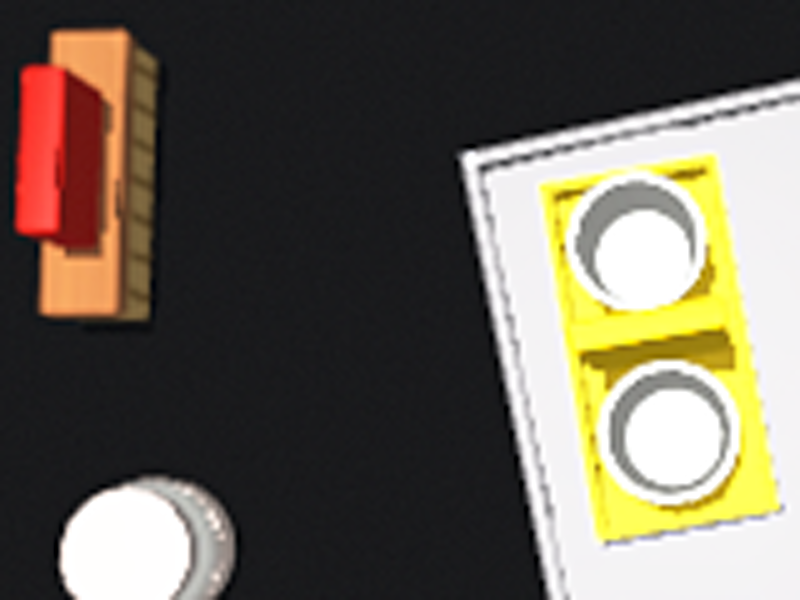

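View pics/cropR.png

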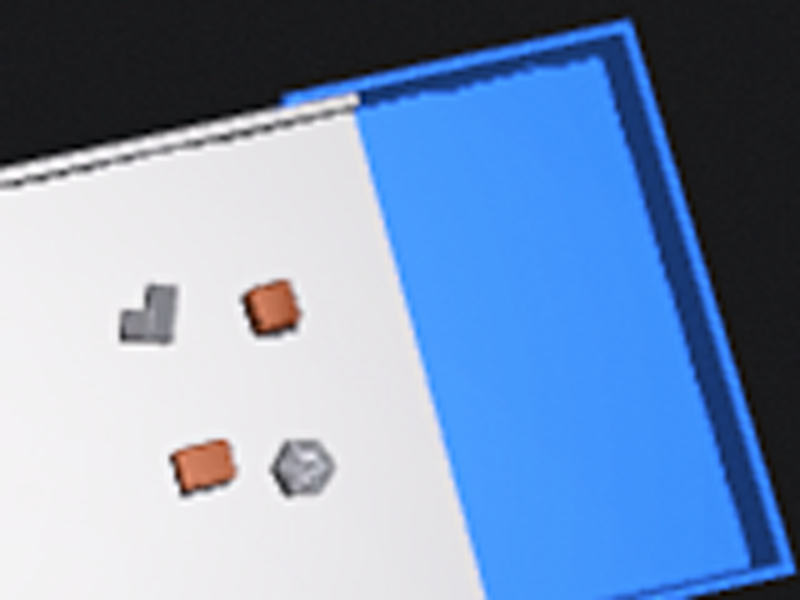

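```bash
cat > h.py <<'E'
import numpy as np, cv2
from scipy.spatial.transform import Rotation as Ro
from workcell import *
def w(n,px,z):
    p=camera_params(n);K=p["intrinsics"];R=Ro.from_euler("xyz",p["rotation"]).as_matrix()
    px=np.atleast_2d(np.array(px,float));d=np.c_[px,np.ones(len(px))]@np.linalg.inv(K).T@R.T
    c=p["xyz"];return c+d*((z-c[2])/d[:,2])[:,None]
def proj(n,P):
    p=camera_params(n);R=Ro.from_euler("xyz",p["rotation"]).as_matrix()
    q=(np.atleast_2d(P)-p["xyz"])@R@p["intrinsics"].T;return q[:,:2]/q[:,2:]
def bal(P,o=None,yaw=None):  # world->balance xy
    c,s=np.cos(yaw),np.sin(yaw);return (np.atleast_2d(P)[:,:2]-o)@np.array([[c,-s],[s,c]])
E
python3 - <<'E'
from h import *
np.set_printoptions(precision=4,suppress=True)
L=lambda a:(np.array(a)+.5)/5-.5+[130,190]
Rr=lambda a:(np.array(a)+.5)/5-.5+[300,170]
F=lambda a:(np.array(a)+.5)*.7-.5
pc=np.r_[w("top",L([[462,155]]),.062),w("top",F([[350,468]]),.062),w("top",F([[570,418]]),.062),w("top",Rr([[358,97]]),.062)]
print("pan",pc,[np.linalg.norm(pc[i]-pc[i-1]) for i in range(4)])
def show(n,q):
    print(n,q.mean(0),[round(np.linalg.norm(q[i]-q[i-1]),4) for i in range(4)],"yaw edges",[np.degrees(np.arctan2(*(q[i]-q[i-1])[1::-1])).round(1) for i in range(4)])
show("pan",pc)
show("handle",w("top",L([[22,66],[66,68],[58,238],[16,233]]),.11))
show("back",w("top",L([[52,30],[130,30],[120,318],[40,318]]),.054))
show("plate",w("top",L([[570,322],[722,298],[730,330],[582,352]]),.17))
show("cadtray",w("top",L([[541,184],[716,155],[781,510],[604,543]]),.078))
show("tray",w("top",Rr([[628,20],[796,572],[796,572],[628,20]]),.038))
o=pc.mean(0)[:2]
# balance frame: +y from open edge to closed edge
v=(pc[0]+pc[1]-pc[2]-pc[3])[:2];yaw=np.arctan2(v[1],v[0])-np.pi/2;print("balance",o,yaw,np.degrees(yaw))
s=w("top",Rr([[148,315],[271,307],[205,467],[303,467]]),.065);print("scr",s,bal(s,o,yaw))
jar=w("top",L([[125,550]]),.07);print("jar",jar)
print("caddy",bal(w("top",L([[651,325]]),.17),o,yaw))
E
```

```text
pan [[ 0.5923  0.199   0.062 ]
 [ 0.3691  0.1479  0.062 ]
 [ 0.4384 -0.1717  0.062 ]
 [ 0.6599 -0.1249  0.062 ]] [np.float64(0.3309195735567492), np.float64(0.2289861177693441), np.float64(0.3270665136636834), np.float64(0.22632963979922385)]
pan [0.5149 0.0126 0.062 ] [np.float64(0.3309), np.float64(0.229), np.float64(0.3271), np.float64(0.2263)] yaw edges [np.float64(101.8), np.float64(-167.1), np.float64(-77.8), np.float64(11.9)]
handle [0.5871 0.3652 0.11  ] [np.float64(0.0694), np.float64(0.0183), np.float64(0.0705), np.float64(0.0174)] yaw edges [np.float64(1.2), np.float64(-93.1), np.float64(-179.6), np.float64(82.9)]
back [0.5872 0.3642 0.054 ] [np.float64(0.1271), np.float64(0.0346), np.float64(0.127), np.float64(0.0345)] yaw edges [np.float64(0.8), np.float64(-90.4), np.float64(-179.2), np.float64(89.7)]
plate [0.5089 0.1125 0.17  ] [np.float64(0.0121), np.float64(0.0574), np.float64(0.0123), np.float64(0.0556)] yaw edges [np.float64(22.2), np.float64(-81.3), np.float64(-166.3), np.float64(98.1)]
cadtray [0.5088 0.1129 0.078 ] [np.float64(0.1512), np.float64(0.0749), np.float64(0.1499), np.float64(0.0736)] yaw edges [np.float64(10.5), np.float64(-80.8), np.float64(-170.0), np.float64(100.1)]
tray [ 0.578  -0.2801  0.038 ] [np.float64(0.0), np.float64(0.2508), np.float64(0.0), np.float64(0.2508)] yaw edges [np.float64(0.0), np.float64(-167.5), np.float64(0.0), np.float64(12.5)]
balance [0.5149 0.0126] 0.20953833780182052 12.005662402230872
scr [[ 0.5643 -0.0306  0.065 ]
 [ 0.5674 -0.083   0.065 ]
 [ 0.4998 -0.0526  0.065 ]
 [ 0.4995 -0.0937  0.065 ]] [[ 0.0393 -0.0525]
 [ 0.0315 -0.1044]
 [-0.0284 -0.0606]
 [-0.0372 -0.1007]]
jar [[0.4262 0.3346 0.07  ]]
caddy [[0.0151 0.099 ]]
```

The points agree with the given sizes:

| Item | Position (m) | Yaw |
|---|---|---|
| Brush | (0.587, 0.365) | 0.8° |
| Balance | (0.515, 0.013) | 12.1° |
| Caddy | (0.509, 0.113) | 10.3° |

The offcuts span about 105 mm in pan x, which one 120 mm sweep covers. I'm moving above the brush.

jog_arm([
  [5, -3.05, 0, 0, 0, 4.6, 1],
  [10, -6.1, 0, 0, 0, 9.2, 1],
  [15, -9.1, 0, 0, 0, 13.8, 1],
  [20, -12.2, 0, 0, 0, 18.4, 1],
  [25, -15.2, 0, 0, 0, 22.9, 1],
], newtons=60)

```text
time: 0.78
ee_pos: [0.4859, 0.4261, 0.245]
orientation: [-3.141, -0.001, -3.124]
ft_force: [0.7, 0.1, 0.2]
gripper_width: 0.0853
finger_force: 0.0
```

jog_arm([
  [5.1, -3.1, -2, 0, 0, 0, 1],
  [10.2, -6.2, -4, 0, 0, 0, 1],
  [10.2, -6.2, -6, 0, 0, 0, 1],
  [10.2, -6.2, -6, 0, 0, 0, 1],
])

```text
time: 1.27
ee_pos: [0.5856, 0.3639, 0.1826]
orientation: [-3.14, -0.006, -3.128]
ft_force: [0.5, 0.2, 0.1]
gripper_width: 0.0853
finger_force: 0.0
```

jog_arm([
  [0.1, 0, -3.5, 0, 0, 0, 1],
  [0.1, 0, -7, 0, 0, 0, 1],
  [0.1, 0, -9, 0, 0, 0, 1],
  [0.1, 0, -9.8, 0, 0, 0, 1],
  [0.1, 0, -9.8, 0, 0, 0, 1],
])

```text
time: 1.9
ee_pos: [0.5877, 0.3658, 0.0877]
orientation: [3.141, 0.001, -3.126]
ft_force: [-0.1, -0.5, 0.0]
gripper_width: 0.0853
finger_force: 0.0
```

jog_arm([
  [0, 0, 0, 0, 0, 0, 0],
  [0, 0, 0, 0, 0, 0, 0],
  [0, 0, 0, 0, 0, 0, 0],
  [0, 0, 0, 0, 0, 0, 0],
  [0, 0, 0, 0, 0, 0, 0],
], newtons=60)

```text
time: 2.52
ee_pos: [0.588, 0.3654, 0.0878]
orientation: [3.141, 0.001, -3.127]
ft_force: [0.2, 0.5, 3.0]
gripper_width: 0.0173
finger_force: 59.2
```

jog_arm([
  [0, 0, 0, 0, 0, 0, 0],
  [0, 0, 0, 0, 0, 0, 0],
])

```text
time: 2.78
ee_pos: [0.588, 0.3655, 0.0878]
orientation: [3.141, 0.001, -3.127]
ft_force: [0.2, 0.3, 4.0]
gripper_width: 0.0176
finger_force: 59.3
```

jog_arm([
  [0, 0, 2, 0, 0, 0, 0],
  [0, 0, 6, 0, 0, 0, 0],
  [0, 0, 11, 0, 0, 0, 0],
  [0, 0, 16, 0, 0, 0, 0],
  [0, 0, 20, 0, 0, 0, 0],
])

```text
time: 3.4
ee_pos: [0.5874, 0.3653, 0.2903]
orientation: [3.141, 0.001, -3.127]
ft_force: [1.1, -0.4, -1.7]
gripper_width: 0.0168
finger_force: 58.6
```

jog_arm([
  [-1, -5, 0, 0, 0, 2, 0],
  [-2, -10, 0, 0, 0, 4, 0],
  [-3.1, -15, 0, 0, 0, 6, 0],
  [-4.2, -20, 0, 0, 0, 8, 0],
  [-5.2, -25, 0, 0, 0, 10, 0],
])

```text
time: 4.03
ee_pos: [0.5345, 0.1138, 0.2879]
orientation: [-3.141, -0.0, -2.951]
ft_force: [0.2, -0.2, -1.3]
gripper_width: 0.0175
finger_force: 59.0
```

jog_arm([
  [-1, -5, 0, 0, 0, 1.3, 0],
  [-2.1, -9.8, 0, 0, 0, 1.3, 0],
  [-2.1, -9.8, 0, 0, 0, 1.3, 0],
  [-2.1, -9.8, 0, 0, 0, 1.3, 0],
])

```text
time: 4.53
ee_pos: [0.5144, 0.0176, 0.2877]
orientation: [3.141, 0.0, -2.93]
ft_force: [0.5, -0.1, -1.5]
gripper_width: 0.0174
finger_force: 59.2
```

jog_arm([
  [0, 0, -4, 0, 0, 0, 0],
  [0, 0, -8, 0, 0, 0, 0],
  [0, 0, -11.5, 0, 0, 0, 0],
  [0, 0, -13.5, 0, 0, 0, 0],
  [0, 0, -13.5, 0, 0, 0, 0],
])

```text
time: 5.15
ee_pos: [0.5136, 0.0189, 0.1509]
orientation: [3.14, -0.004, -2.927]
ft_force: [-0.1, 0.5, -1.0]
gripper_width: 0.0173
finger_force: 59.2
```

Run:
```python
from h import *
im=grab_frame("scene");c=cv2.resize(im[110:290,110:350],(800,600),interpolation=cv2.INTER_CUBIC);cv2.imwrite("pics/s2.png",c)
```

```text
(no output)
```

View pics/s2.png

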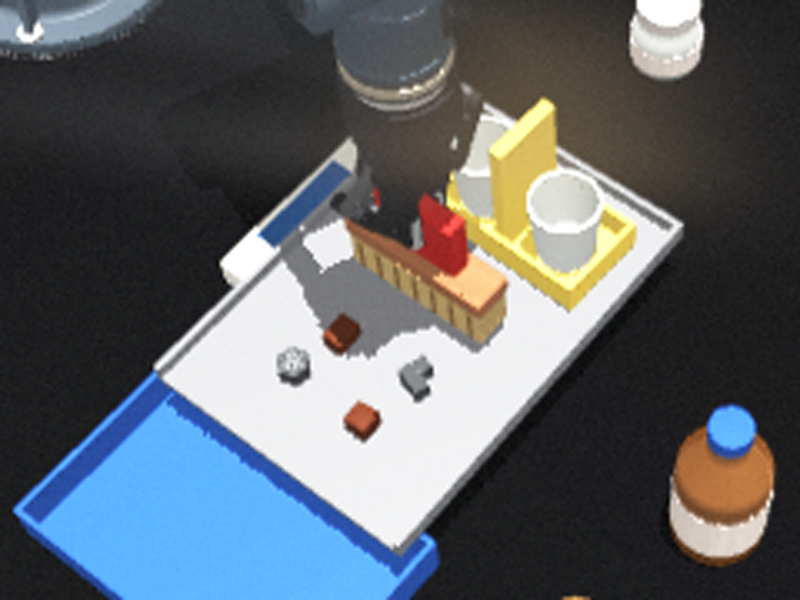

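The brush sits square behind all four offcuts (at roughly (342,333), (294,365), (416,378) and (362,420)) and is clear of the caddy. I'm lowering it to 3 mm above the pan and sweeping.

jog_arm([
  [0.2, 0, -0.6, 0, 0, 0, 0],
  [0.2, 0, -1, 0, 0, 0, 0],
  [0.2, 0, -1, 0, 0, 0, 0],
])

```text
time: 5.58
ee_pos: [0.5166, 0.0173, 0.1425]
orientation: [-3.142, 0.0, -2.929]
ft_force: [-0.5, -0.0, -1.9]
gripper_width: 0.0172
finger_force: 59.2
```

jog_arm([
  [0.25, -1.2, 0, 0, 0, 0, 0],
  [0.5, -2.35, 0, 0, 0, 0, 0],
  [0.75, -3.5, 0, 0, 0, 0, 0],
  [1, -4.7, 0, 0, 0, 0, 0],
  [1.25, -5.85, 0, 0, 0, 0, 0],
])

```text
time: 6.2
ee_pos: [0.5291, -0.0421, 0.1423]
orientation: [3.141, -0.0, -2.93]
ft_force: [-0.9, 1.4, -1.0]
gripper_width: 0.0173
finger_force: 59.3
```

jog_arm([
  [0.25, -1.2, 0, 0, 0, 0, 0],
  [0.5, -2.35, 0, 0, 0, 0, 0],
  [0.75, -3.5, 0, 0, 0, 0, 0],
  [1, -4.7, 0, 0, 0, 0, 0],
  [1.25, -5.85, 0, 0, 0, 0, 0],
])

```text
time: 6.82
ee_pos: [0.5417, -0.1006, 0.1423]
orientation: [-3.141, -0.0, -2.929]
ft_force: [0.5, 0.6, -0.8]
gripper_width: 0.0175
finger_force: 59.3
```

jog_arm([
  [0.25, -1.2, 0, 0, 0, 0, 0],
  [0.5, -2.35, 0, 0, 0, 0, 0],
  [0.75, -3.5, 0, 0, 0, 0, 0],
  [1, -4.7, 0, 0, 0, 0, 0],
  [1.35, -6.3, 0, 0, 0, 0, 0],
])

```text
time: 7.45
ee_pos: [0.5552, -0.1636, 0.1423]
orientation: [-3.141, -0.0, -2.929]
ft_force: [0.3, -0.5, -2.0]
gripper_width: 0.0172
finger_force: 59.2
```

jog_arm([
  [0, 0, 0, 0, 0, 0, 0],
  [0, 0, 4, 0, 0, 0, 0],
  [0, 0, 9, 0, 0, 0, 0],
  [0, 0, 14, 0, 0, 0, 0],
  [0, 0, 14.6, 0, 0, 0, 0],
])

```text
time: 8.07
ee_pos: [0.557, -0.1633, 0.2926]
orientation: [-3.136, 0.007, -2.929]
ft_force: [0.2, 0.6, -1.5]
gripper_width: 0.0172
finger_force: 59.4
```

Run:
```python
from h import *
im=grab_frame("scene");c=im[110:350,60:380]
t=grab_frame("top")[150:330,200:480]
cv2.imwrite("pics/s3.png",np.vstack([cv2.resize(c,(400,300)),cv2.resize(t,(400,257))]))
```

```text
(no output)
```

View pics/s3.png

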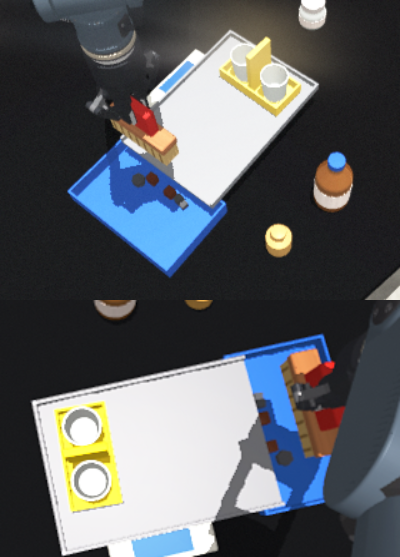

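All four offcuts lie in the tray and the pan is bare apart from the caddy. I'm carrying the brush back.

jog_arm([
  [0.3, 5, 0, 0, 0, -1, 0],
  [0.6, 10, 0, 0, 0, -2, 0],
  [0.9, 15.5, 0, 0, 0, -3, 0],
  [1.2, 21, 0, 0, 0, -4, 0],
  [1.5, 26.5, 0, 0, 0, -5, 0],
])

```text
time: 8.8
ee_pos: [0.5684, 0.1041, 0.2856]
orientation: [3.141, -0.005, -3.018]
ft_force: [1.1, 0.3, -1.7]
gripper_width: 0.017
finger_force: 59.3
```

jog_arm([
  [0.4, 5.5, 0, 0, 0, -1.5, 0],
  [0.7, 11, 0, 0, 0, -3, 0],
  [1.0, 16.5, 0, 0, 0, -4.5, 0],
  [1.4, 22, 0, 0, 0, -6.3, 0],
  [1.7, 26.4, 0, 0, 0, -6.3, 0],
])

```text
time: 9.43
ee_pos: [0.5854, 0.3682, 0.2849]
orientation: [-3.14, -0.005, -3.126]
ft_force: [0.1, 0.1, -1.3]
gripper_width: 0.0176
finger_force: 59.3
```

jog_arm([
  [0, 0, -4, 0, 0, 0, 0],
  [0, 0, -8, 0, 0, 0, 0],
  [0, 0, -12, 0, 0, 0, 0],
  [0, 0, -16, 0, 0, 0, 0],
  [0, 0, -16, 0, 0, 0, 0],
])

```text
time: 10.05
ee_pos: [0.5824, 0.3644, 0.1217]
orientation: [-3.136, -0.013, -3.127]
ft_force: [0.1, -0.4, -1.3]
gripper_width: 0.0173
finger_force: 59.3
```

jog_arm([
  [0, 0, 0, 0, 0, 0, 0],
  [0, 0, 0, 0, 0, 0, 0],
  [0, 0, -2, 0, 0, 0, 0],
  [0, 0, -3.2, 0, 0, 0, 0],
  [0, 0, -3.2, 0, 0, 0, 0],
])

```text
time: 10.68
ee_pos: [0.5857, 0.3657, 0.0943]
orientation: [-3.14, -0.004, -3.127]
ft_force: [-0.3, -0.3, -1.2]
gripper_width: 0.0176
finger_force: 59.5
```

jog_arm([
  [0, 0, 0, 0, 0, 0, 0],
  [0, 0, -0.4, 0, 0, 0, 0],
  [0, 0, -0.6, 0, 0, 0, 0],
  [0, 0, -0.6, 0, 0, 0, 0],
  [0, 0, -0.6, 0, 0, 0, 0],
])

```text
time: 11.3
ee_pos: [0.5871, 0.3663, 0.0904]
orientation: [3.142, 0.0, -3.127]
ft_force: [1.2, -0.5, -1.0]
gripper_width: 0.0177
finger_force: 59.5
```

jog_arm([
  [0, 0, -0.15, 0, 0, 0, 0],
  [0, 0, -0.25, 0, 0, 0, 0],
  [0, 0, -0.25, 0, 0, 0, 0],
  [0, 0, -0.25, 0, 0, 0, 0],
])

```text
time: 11.8
ee_pos: [0.5871, 0.3663, 0.0879]
orientation: [3.142, -0.0, -3.127]
ft_force: [-0.7, 2.3, -0.4]
gripper_width: 0.0174
finger_force: 59.6
```

jog_arm([
  [0, 0, 0, 0, 0, 0, 1],
  [0, 0, 0, 0, 0, 0, 1],
  [0, 0, 0, 0, 0, 0, 1],
  [0, 0, 0, 0, 0, 0, 1],
  [0, 0, 0, 0, 0, 0, 1],
])

```text
time: 12.42
ee_pos: [0.5871, 0.3663, 0.0878]
orientation: [3.142, 0.0, -3.127]
ft_force: [-0.2, 0.5, -0.6]
gripper_width: 0.0856
finger_force: 0.0
```

jog_arm([
  [0, 0, 2, 0, 0, 0, 1],
  [0, 0, 5, 0, 0, 0, 1],
  [0, 0, 10, 0, 0, 0, 1],
  [0, 0, 15, 0, 0, 0, 1],
  [0, 0, 19, 0, 0, 0, 1],
])

```text
time: 13.05
ee_pos: [0.5876, 0.3666, 0.2822]
orientation: [3.14, 0.004, -3.127]
ft_force: [0.8, 0.1, 0.1]
gripper_width: 0.0852
finger_force: 0.0
```

jog_arm([
  [-1.6, -5, 0, 0, 0, -10, 1],
  [-3.2, -10, 0, 0, 0, -20, 1],
  [-4.8, -15, 0, 0, 0, -30, 1],
  [-6.4, -20, 0, 0, 0, -40, 1],
  [-7.8, -25.3, 0, 0, 0, -50, 1],
])

```text
time: 13.68
ee_pos: [0.5086, 0.112, 0.2795]
orientation: [3.14, 0.002, 2.279]
ft_force: [0.9, 0.0, -0.4]
gripper_width: 0.0854
finger_force: 0.0
```

jog_arm([
  [0, 0, 0, 0, 0, -10, 1],
  [0, 0, 0, 0, 0, -20, 1],
  [0, 0, 0, 0, 0, -30, 1],
  [0, 0, 0, 0, 0, -30.5, 1],
  [0, 0, 0, 0, 0, -30.5, 1],
])

```text
time: 14.3
ee_pos: [0.5092, 0.1134, 0.2786]
orientation: [3.14, 0.0, 1.754]
ft_force: [0.8, -0.3, 0.7]
gripper_width: 0.0853
finger_force: 0.0
```

Run:
```python
from h import *
im=grab_frame("scene");t=grab_frame("top");wr=grab_frame("wrist")
a=cv2.resize(im[80:320,90:410],(400,300));b=cv2.resize(t[170:350,110:350],(400,300))
cv2.imwrite("pics/s4.png",np.vstack([np.hstack([a,b]),cv2.resize(wr,(800,600))[150:450]]))
print(get_obs()["ee_pos"],get_obs()["orientation"])
```

```text
[0.50908055 0.11338182 0.27805989] [3.14123889e+00 5.74063404e-05 1.75289383e+00]
```

View pics/s4.png

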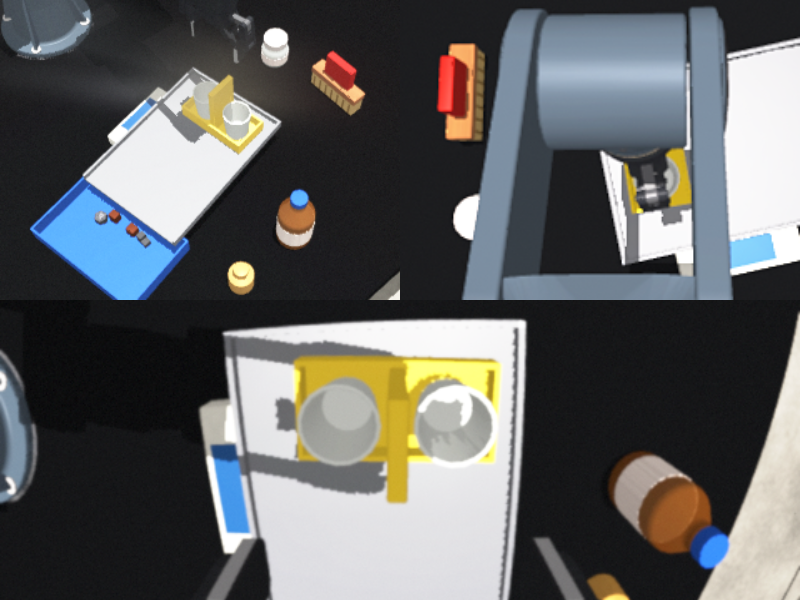

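The brush stands on the bench, all four offcuts are in the tray, and the handle plate (column 397 in the wrist view) is centred between the fingers. I'm descending and gripping.

jog_arm([
  [0, 0, -4, 0, 0, 0, 1],
  [0, 0, -8, 0, 0, 0, 1],
  [0, 0, -11, 0, 0, 0, 1],
  [0, 0, -12.7, 0, 0, 0, 1],
  [0, 0, -12.7, 0, 0, 0, 1],
])

```text
time: 15.08
ee_pos: [0.5082, 0.1133, 0.1496]
orientation: [-3.138, -0.001, 1.752]
ft_force: [-0.6, 0.1, 0.3]
gripper_width: 0.0853
finger_force: 0.0
```

jog_arm([
  [0, 0, 0, 0, 0, 0, 1],
  [0, 0, 0, 0, 0, 0, 0.4],
  [0, 0, 0, 0, 0, 0, 0.4],
  [0, 0, 0, 0, 0, 0, 0.4],
])

```text
time: 15.58
ee_pos: [0.5092, 0.1133, 0.1513]
orientation: [3.141, 0.0, 1.752]
ft_force: [0.4, 0.4, -0.8]
gripper_width: 0.0344
finger_force: 0.0
```

jog_arm([
  [0, 0, 0, 0, 0, 0, 0],
  [0, 0, 0, 0, 0, 0, 0],
  [0, 0, 0, 0, 0, 0, 0],
  [0, 0, 0, 0, 0, 0, 0],
  [0, 0, 0, 0, 0, 0, 0],
], newtons=80)

```text
time: 16.2
ee_pos: [0.5096, 0.1133, 0.1512]
orientation: [3.14, 0.0, 1.751]
ft_force: [1.9, 0.7, 4.8]
gripper_width: 0.0109
finger_force: 78.5
```

jog_arm([
  [0, 0, 0.2, 0, 0, 0, 0],
  [0, 0, 0.6, 0, 0, 0, 0],
  [0, 0, 1.2, 0, 0, 0, 0],
  [0, 0, 2, 0, 0, 0, 0],
  [0, 0, 2.8, 0, 0, 0, 0],
])

```text
time: 16.82
ee_pos: [0.5091, 0.1133, 0.1794]
orientation: [3.142, 0.0, 1.751]
ft_force: [1.0, -0.5, -3.5]
gripper_width: 0.0109
finger_force: 77.9
```

jog_arm([
  [0, 0, 0.8, 0, 0, 0, 0],
  [0, 0, 1.6, 0, 0, 0, 0],
  [0, 0, 2.4, 0, 0, 0, 0],
  [0, 0, 3.2, 0, 0, 0, 0],
  [0, 0, 4, 0, 0, 0, 0],
])

```text
time: 17.45
ee_pos: [0.509, 0.1133, 0.2194]
orientation: [-3.142, -0.0, 1.751]
ft_force: [-0.5, -0.4, -3.3]
gripper_width: 0.0112
finger_force: 77.9
```

jog_arm([
  [0, 0, 0.8, 0, 0, 0, 0],
  [0, 0, 1.5, 0, 0, 0, 0],
  [0, 0, 2, 0, 0, 0, 0],
  [0, 0, 2.3, 0, 0, 0, 0],
  [0, 0, 2.4, 0, 0, 0, 0],
])

```text
time: 18.08
ee_pos: [0.509, 0.1133, 0.2429]
orientation: [-3.142, -0.0, 1.751]
ft_force: [0.1, 0.9, -4.2]
gripper_width: 0.0107
finger_force: 77.9
```

jog_arm([
  [0, 0, 0, 0, 0, 0, 0],
  [0, 0, 0, 0, 0, 0, 0],
  [0, 0, 0, 0, 0, 0, 0],
  [0, 0, 0, 0, 0, 0, 0],
  [0, 0, 0, 0, 0, 0, 0],
])

```text
time: 18.7
ee_pos: [0.5091, 0.1133, 0.2427]
orientation: [-3.141, -0.0, 1.751]
ft_force: [-0.3, -0.3, -2.6]
gripper_width: 0.0105
finger_force: 77.9
```

Run:
```python
from h import *
im=grab_frame("scene");t=grab_frame("wrist")
a=cv2.resize(im[60:300,90:410],(400,300));b=cv2.resize(t,(400,300))
cv2.imwrite("pics/s5.png",cv2.resize(np.hstack([a,b]),(800,300)))
o=get_obs();print(o["ee_pos"],o["orientation"],o["ft_force"],o["torque"],o["finger_force"])
```

```text
[0.50908338 0.11329952 0.24280203] [-3.14158295e+00  1.48129228e-05  1.75151777e+00] [ 0.43406538  0.10955447 -2.90246362] [-0.00504515 -0.00346145  0.04862328] 77.93507695198059
```

View pics/s5.png

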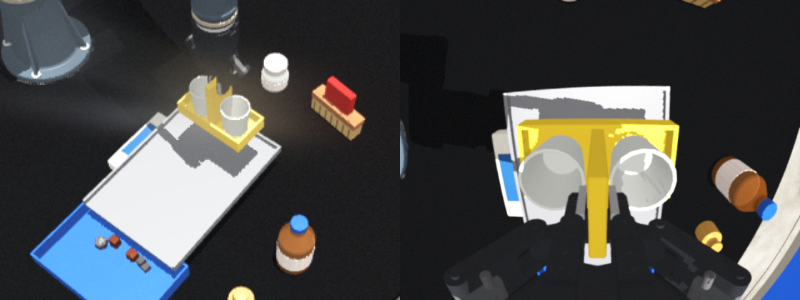

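The caddy hangs level about 9 cm above the pan with both beakers upright, and everything else is in place. I'm handing in.

```bash
python3 -c "
from workcell import *
print(finish_job())"
```

```text
the job is handed in; nothing more can be done
None
```

The job is handed in, though no verdict came back: the four offcuts are in the scrap tray, the brush is back on the bench, and the caddy is held level and still about 9 cm above the pan with both beakers upright.

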